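# Set up the sewing machine for sewing on buttons

## Robot

A 6-joint arm with a two-finger parallel gripper is mounted at the origin on the work surface. World frame = base frame: x ahead of the robot, y to its left, z up, the work surface at z = 0. Lengths are in m, angles in rad, forces in N, time in s.
With the tool pointing down it reaches from about 0.325 to 0.9 m from the base axis. Payload 6.1 kg.
Tool frame: the origin (TCP) lies at the very end of the fingers, on their centre line; the grasp point (between the pads) lies 19 mm behind it (manip.hold_point_z is the distance from the TCP to the grasp point, in m); z points along the fingers, y is the line along which they close (so a half turn about z gives the same grasp; the last joint's range is limited). The gripper opens to 85 mm and grips with 20 to 120 N. Pads are 22 mm wide; open, the fingers measure 114 mm over their backs; the gripper's body (76 mm by 85 mm) begins 54 mm behind the grasp point. The pads swing forward as they close: fully open they stand 13 mm farther back than shut.
Start: joints at [-1.43, 0.22, 1.526, -0, 1.395, -0.126], TCP at [0.165, -0.603, 0.231] pointing down, gripper open.
Joint ranges: [-2.98, 2.98], [-0.91, 2.08], [0.09, 2.57], [-1.24, 4.39], [0.2, 2.65], [-2.68, 2.68]. Speed limits (rad/s): [2.57, 2.57, 3.01, 3.14, 3.14, 3.14].

## Interface

Orientations are given as a unit quaternion [x, y, z, w].
In Python, from workcell import manip gives the robot as it stands. The module is installed in compiled form; this text tells all that it offers.
- The arm moves only by the shell command python3 -m crank 'ROWS' [FORCE]. ROWS is text: rows parted by semicolons, each of 5 numbers parted by spaces: the shift along the world's x, y, z in m, then the turn about the world's z in degrees, then the closure, from 0 (fully open) to 1 (shut). In form: dx dy dz yaw claw; .... A call has 1 to 8 rows; each row shifts and turns the commanded pose from where the row before left it; what a row does not reach is not made up. A row lasts 1/8 s, in which the tool goes at most 62.5 mm and 10.7 degrees, less where a joint would pass 70% of its speed; a pose out of reach is approached as far as the arm can. A call is refused whole if a number of a shift passes 0.0625 or a number of a turn 10.7, either way. A call with a gripper value outside its range is refused whole. The fingers move at their own pace and stop on an object; FORCE is the grip in N (left out, the last holds). Time passes only in rows, so rows that do not move let the fingers close. It gives the time, the measured TCP pose, the force, the opening and the grip force at its end, in the units of the state.
- manip.get_obs(): the state, without advancing time (a new reading comes with each control period).
- manip.snapshot(name): name is "scene" or "side" or "wrist"; returns a dict with "image" (400x640x3 uint8, red, green, blue), "K" (3x3 intrinsics, pixels), "extrinsics" (4x4, takes a point from camera to world coordinates); the wrist camera has in their place "hand_eye" (4x4, takes a point from camera to tool coordinates, whose origin is the TCP and whose axes are the flange's). Camera axes: x right, y up, looking along -z (the intrinsics and any distortion apply to the point x, -y, -z); pixel columns grow to the right and rows downward; lengths in m; the calibration is good to about 2 mm. The wrist camera is an equidistant fisheye: a pixel r from the principal point sees the ray r / f radians off the axis. A picture is of the moment at which its call begins: read the wrist's pose just before it. There is no depth.
- manip.job_done(): hands the job in; it is judged then, once.
The state is a dict: "time_s": time; "q": joint angles; "qvel": joint speeds; "tau": joint torques, N m; "eef_pos": TCP position; "orientation": TCP orientation; "contact_force": force on the tool from outside, world axes, zero at the start; "wrist_torque": the same for the moment, N m; "width": finger opening in m; "gripper_force": force on a finger pad.
Only numpy, scipy, OpenCV 4.12 (cv2) and the standard library are available. Lean on these libraries where they do the work, as an engineer would, in place of code of your own. Each camera call takes 0.05 s, during which the arm holds its last target. There are 200 camera calls.

## Task

Get the sewing machine ready for sewing on buttons: push the pulled-out extension table fully home against the machine with the pin dish still standing on it, slide the red stitch-length lever on top all the way to its zero end, and turn the stitch dial on top clockwise to the button stitch, the sixth click on from the straight stitch at its red mark. Leave the other sewing things lying where they are and let go of everything.

Things in the scene. Friction and masses are not known exactly. Their poses are not given: they have to be found in the camera images.
- machine: Cream sewing machine with red front panels, fixed, 420 mm long, arm's flat top at z 265. Origin: centre of its underside, on the table. x: front to back; y: from handwheel end to needle-head end (to the robot's left); z up. In mm: column base x -100..85, y -195..-65, z to 75; arm x -60..65, y -190..145, z 185..265; needle head y 47..127, z 124 up; free arm x -35..35, y to 140, z to 75
- ext_table: Loose slide-on extension table, cream, red front, 0.6 kg, a U round the machine's free arm with 3 mm play each side: 185 (x) by 245 (y) by 75 mm high. Origin: centre of its underside, axes as the machine's. Slides on the table along machine y; starts pulled out 30 to 75 mm to machine +y. Fully home it butts against the column base, its origin then at (-7.5, 57.5, 0) mm in the machine's frame
- ext_end (a point): Centre of the extension table's outer end face (facing the machine's +y), half-way up (37.5 mm above the table top): the place to push, in the machine's -y direction, with a few newtons. Fully home it lies at y = 180 mm in the machine's frame, 53 mm beyond the needle head
- dish_mid (a point): Loose blue pin dish, round, 56 mm across the rim, 16 mm high, 80 g, standing on the front strip of the extension table's top, riding along with it; the point is its centre, 8 mm above its underside
- stitch_dial (a joint): Dial on the arm's top: black skirt 68 mm across, white upright wing (bar) across it 64 mm long, 12 wide, 22 high. Value in rad, grows clockwise from above, 0 to 4.712. 0: pointer at the red mark (stop). Spring detents every 0.5236 rad, positions 0 to 9; position 6 is 3.1416. Starts resting at 0, 1, 2 or 3. About 3.5 N on the wing 26 mm off axis moves it on; past half-way it snaps to the next click
- dial_top (a point): On the dial's axis, at the top of the wing, 296.5 mm above the table top; the skirt's top lies 21 mm below this point, the arm's top 31 mm below it. In the machine's frame at x 0, y -130 mm
- pointer (a point): Centre of the end face of the wing's pointer half (red line on top), 32 mm from the dial's axis, 11 mm below the wing's top; turns with the dial. At dial value 0 it points midway between machine -x and +y. Bars on the cover mark the positions: a wide red one for 0, a disc with two holes beside that of 6
- length_lever (a joint): Red stitch-length lever in a black slot along machine y on the front half of the arm's top: a block 20 (x) by 14 (y) by 20 mm high. Value in m: 0 at the zero end (nearest the dial, red tick, hard stop), growing to 0.040 towards the needle head (machine +y). Friction 1.5 N, stays where left; starts between 0.015 and 0.040
- lever_top (a point): Centre of the lever's top, 285.5 mm above the table, 20 mm above the arm's top; with the lever at zero it lies at x -30, y -55 mm in the machine's frame. Behind it on the arm's top stand a bobbin winder (machine x 29..55, y -68..-42, to z 287 mm) and a lying thread spool (x 22..54, y 18..80, to z 299)
- thread_tower: Clear round stand with twelve thread spools, 140 mm across, 118 mm high, loose, to be left alone. Origin: centre of its underside
- needle_compact: Red scalloped needle case with a white rim, 140 mm across, 32 mm high, loose, to be left alone. Origin: centre of its underside
- scissors: Scissors with red handles, lying flat, about 155 mm long, 12 mm high, to be left alone. Origin: near their middle, on the table; blades along its x
- tape_roll: Folded white tape measure, 75 by 28 by 22 mm, to be left alone. Origin: centre of its underside
- thimble: Red thimble standing upright, 27 mm across, 26 mm high, to be left alone. Origin: centre of its underside
- button_jar: Clear jar of buttons with a red lid, 86 mm across, 62 mm high, behind the machine, to be left alone. Origin: centre of its underside
There are look-alikes about, which are no part of the job. Of the things that look like the part that bears dish_mid, the smaller one is meant.

How it is judged:
By the outcome, as a careful person would: the job done as asked, in the order asked, and still so for the second after the job is handed in, with the robot touching nothing.
It also fails if it takes over 64 s, if anything falls off the work surface, if the arm or the gripper's body presses on something with over 40 N, if the wrist force passes 120 N, or if a joint passes its speed limit or range.

## Working session

There is one attempt and no reset: what is moved stays moved. The work goes in short steps, Python scripts to look and compute and a shell command to move; the robot and the scene stay as the last step left them, time stands still between calls to the robot, and variables do not carry over. Pictures are saved under pics/ and viewed, at most 10 in all, crops included, and the job is handed in when it is done.

```bash
mkdir -p pics
python3 - <<'E'
from workcell import manip
import cv2,numpy as np
print(manip.hold_point_z); o=manip.get_obs(); print(o['eef_pos'],o['orientation'],o['width'])
for n in ("scene","side"):
    s=manip.snapshot(n); cv2.imwrite(f"pics/{n}0.png",s["image"][:,:,::-1]); np.savez(f"{n}0.npz",**s); print(n,s["K"],s["extrinsics"],[k for k in s])
E
```

```text
0.0187
[ 0.16470372 -0.60227612  0.23020837] [ 9.91111804e-01  1.33028001e-01 -8.89928342e-06 -9.70572416e-04] 0.08522569208052158
scene [[485.86951914   0.         318.61500155]
 [  0.         485.86951914 203.16191662]
 [  0.           0.           1.        ]] [[ 0.2695578  -0.77651061  0.56953478  1.3780152 ]
 [ 0.96294078  0.22296738 -0.15175835 -0.1833474 ]
 [-0.00914571  0.58933591  0.80783633  1.32952274]
 [ 0.          0.          0.          1.        ]] ['image', 'K', 'extrinsics']
side [[452.15553841   0.         315.95407608]
 [  0.         452.15553841 201.35221144]
 [  0.           0.           1.        ]] [[-0.95360079  0.23112243 -0.19294548  0.31959012]
 [-0.30052186 -0.69190563  0.65647026  0.80629961]
 [ 0.01822494  0.68399489  0.7292591   1.05256021]
 [ 0.          0.          0.          1.        ]] ['image', 'K', 'extrinsics']
```

View pics/scene0.png

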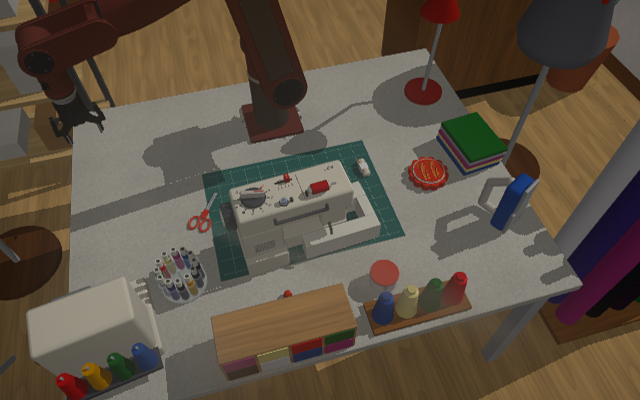

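View pics/side0.png

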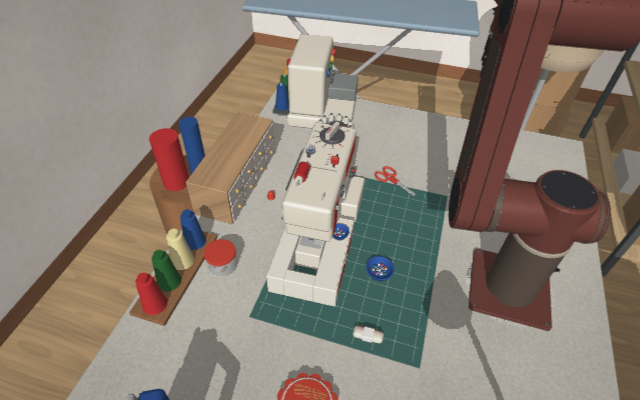

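The scene view shows the machine (230–380, 160–270) with the dial at about (252,198), the lever at about (285,180) and the extension table at (345,230). The side view shows the dial at (333,133), the lever at (335,160), the small dish on the table at (341,231) and the end face at (305,285). Possible mix-ups: the large blue dish on the mat at side (379,267), which is not the one on the table; the red spool at (302,172) and winder knob at (310,150) versus the lever; and the white cover/machine at (312,70). I'll check these choices in close crops.

Run:
```python
import cv2
a=cv2.imread("pics/scene0.png")[150:280,205:405]; b=cv2.imread("pics/side0.png")[105:310,255:405]
cv2.imwrite("pics/c1.png",cv2.resize(a,None,fx=4,fy=4,interpolation=2)[:600,:800])
cv2.imwrite("pics/c2.png",cv2.resize(b,None,fx=2.9,fy=2.9,interpolation=2))
```

```text
(no output)
```

View pics/c1.png

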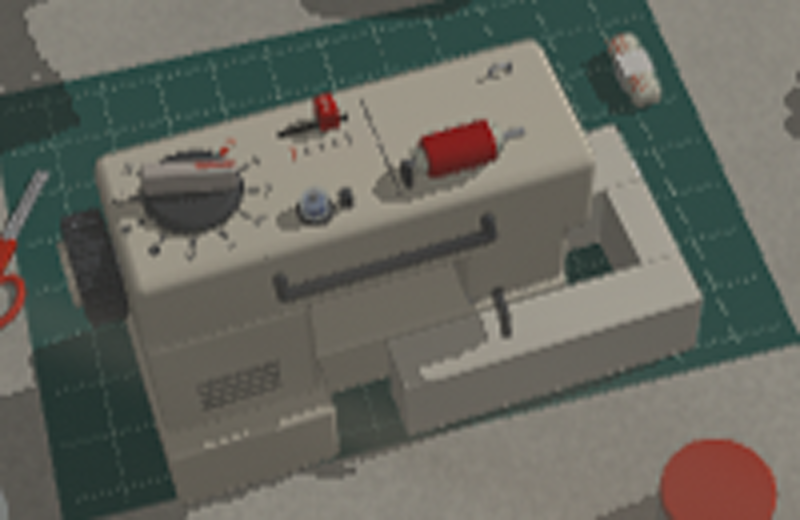

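View pics/c2.png

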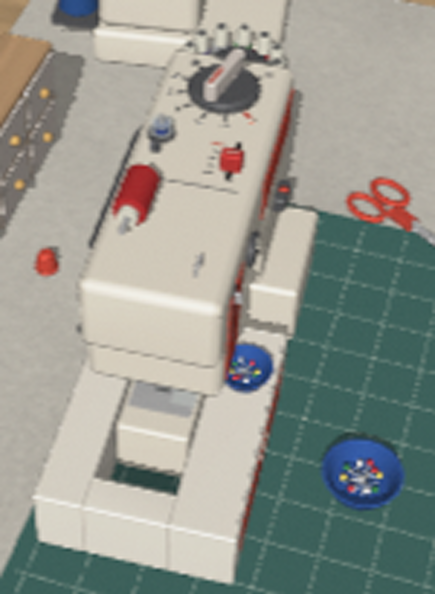

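c1 shows the dial skirt centre at about (193,195), with the wing's red line just past the +y direction. The lever top is at (326,98), and the table's outer corners are at (702,293) and (612,125). c2 shows the skirt centre at (225,88), the red tick at (247,115), the lever at (232,155) and the small dish on the front strip at (248,366). The larger dish on the mat is the look-alike.

```bash
cat > h.py <<'E'
import numpy as np,cv2
def ray(s,u,v):
    K=s["K"];E=s["extrinsics"]
    d=np.array([(u-K[0,2])/K[0,0],-(v-K[1,2])/K[1,1],-1.]); return E[:3,3],E[:3,:3]@d
def plane(s,u,v,z):
    o,d=ray(s,u,v); return o+d*(z-o[2])/d[2]
def proj(s,p):
    E=s["extrinsics"];c=E[:3,:3].T@(np.asarray(p)-E[:3,3]);K=s["K"]
    return np.array([K[0,2]+K[0,0]*c[0]/-c[2],K[1,2]-K[1,1]*c[1]/-c[2]])
# wrist fisheye
def wplane(s,obs,u,v,z):
    from scipy.spatial.transform import Rotation as R
    K=s["K"];x=(u-K[0,2])/K[0,0];y=(v-K[1,2])/K[1,1];r=np.hypot(x,y)
    k=np.sin(r)/max(r,1e-9);d=np.array([x*k,-y*k,-np.cos(r)])
    H=s["hand_eye"];Q=R.from_quat(obs["orientation"]).as_matrix()
    o=Q@H[:3,3]+obs["eef_pos"];d=Q@H[:3,:3]@d
    return o+d*(z-o[2])/d[2]
E
python3 - <<'E'
from h import *
np.set_printoptions(precision=4,suppress=True)
S=np.load("scene0.npz");D=np.load("side0.npz")
P={}
for n,a,b,z in [("A",(702,293),(36,497),.075),("B",(612,125),(236,543),.075),("dial",(193,195),(225,88),.2755),("lever",(326,98),(232,152),.2855),("wingback",(142,178),(240,58),.2965),("wingptr",(240,168),(208,88),.2965)]:
    p=plane(S,a[0]/4+205,a[1]/4+150,z);q=plane(D,b[0]/2.9+255,b[1]/2.9+105,z); print(n,p,q); P[n]=(p+q)/2
v=P["A"]-P["B"];print("ext width",np.linalg.norm(v),"yaw",np.degrees(np.arctan2(v[1],v[0])))
v=P["wingptr"]-P["wingback"];print("wing len",np.linalg.norm(v),"dir",np.degrees(np.arctan2(v[1],v[0])))
E
```

```text
A [0.6207 0.2159 0.075 ] [0.617  0.2168 0.075 ]
B [0.4432 0.2015 0.075 ] [0.4363 0.2069 0.075 ]
dial [ 0.5718 -0.1515  0.2755] [ 0.5564 -0.1435  0.2755]
lever [ 0.5223 -0.0465  0.2855] [ 0.5226 -0.0469  0.2855]
wingback [ 0.5645 -0.1822  0.2965] [ 0.549  -0.1655  0.2965]
wingptr [ 0.5744 -0.1174  0.2965] [ 0.5648 -0.1128  0.2965]
ext width 0.1794596547956316 yaw 3.881448912880654
wing len 0.06009952890868699 dir 77.69921879935005
```

The estimates agree. The machine yaw is about 5°, the dial is at position 2, the lever is at about 29 mm and the table is about 49 mm out. Next I rise and look from above the machine.

```bash
python3 -m crank '0 0 0.04 0 0;0.02 0.03 0.04 -2.5 0;0.03 0.045 0.04 -2.5 0;0.035 0.05 0.04 -2.5 0;0.035 0.05 0.04 -2.5 0;0.035 0.05 0.02 0 0;0.035 0.05 0 0 0;0.035 0.05 0 0 0' && python3 -m crank '0.035 0.05 0 0 0;0.035 0.05 0 0 0;0.035 0.05 0 0 0;0.03 0.05 0 0 0;0.02 0.03 0 0 0;0 0 0 0 0;0 0 0 0 0'
python3 - <<'E'
from workcell import manip
import cv2,numpy as np
o=manip.get_obs(); s=manip.snapshot("wrist"); np.savez("w1.npz",p=o['eef_pos'],q=o['orientation'],**s)
cv2.imwrite("pics/w1.png",s["image"][:,:,::-1]); print(o['eef_pos'],o['orientation'],o['contact_force'],s["K"],s["hand_eye"])
E
```

```text
time_s: 1.1
eef_pos: [0.3774, -0.2951, 0.4365]
orientation: [0.999, 0.046, 0.0, 0.0]
contact_force: [1.0, -1.4, 0.7]
width: 0.0854
gripper_force: 0.0
time_s: 1.98
eef_pos: [0.5314, -0.0671, 0.436]
orientation: [0.999, 0.046, -0.001, 0.0]
contact_force: [-0.1, 0.0, 0.4]
width: 0.0854
gripper_force: 0.0
[ 0.53135285 -0.06705995  0.43600212] [ 9.98930715e-01  4.62290606e-02 -5.43603497e-04  7.53374191e-05] [-0.09305861  0.01488884  0.36493563] [[309.70691629   0.         320.50727502]
 [  0.         309.70691629 199.07341866]
 [  0.           0.           1.        ]] [[-3.34622689e-05  9.65639055e-01  2.59886927e-01  6.41436415e-02]
 [ 9.99999960e-01 -4.10732331e-05  2.81369233e-04  1.18692213e-03]
 [ 2.82375517e-04  2.59886926e-01 -9.65639014e-01 -1.43569685e-01]
 [ 0.00000000e+00  0.00000000e+00  0.00000000e+00  1.00000000e+00]]
```

View pics/w1.png

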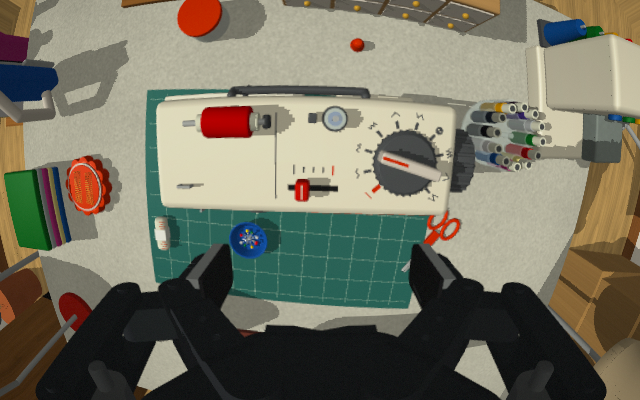

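The wrist view shows the dial at (405,163) with its pointer line at (395,159) pointing left. The red mark is at (376,188), the lever at (302,188), the zero tick at (333,170), the winder at (335,118) and the large decoy dish at (248,240).

Run:
```python
from h import *
np.set_printoptions(precision=4,suppress=True)
W=np.load("w1.npz");o=dict(eef_pos=W["p"],orientation=W["q"])
im=W["image"];h=cv2.cvtColor(im,cv2.COLOR_RGB2HSV)
red=((h[...,0]<8)|(h[...,0]>172))&(h[...,1]>150)&(h[...,2]>60)
def comps(m,x0,x1,y0,y1,mn):
    mm=np.zeros(m.shape,np.uint8);mm[y0:y1,x0:x1]=m[y0:y1,x0:x1]
    n,l,st,c=cv2.connectedComponentsWithStats(mm)
    return [(st[i].tolist(),c[i]) for i in range(1,n) if st[i][4]>=mn]
for st,c in comps(red,280,460,110,210,5): print("red",st,c, wplane(W,o,*c,.2655)[:2])
dark=((h[...,2]<90)&(h[...,1]<80)).astype(np.uint8);dark[:, :365]=0;dark[:,446:]=0;dark[:120]=0;dark[205:]=0
cs,_=cv2.findContours(cv2.morphologyEx(dark,cv2.MORPH_OPEN,np.ones((5,5))),0,2);c=max(cs,key=cv2.contourArea)
hull=cv2.convexHull(c)[:,0,:].astype(float)
P=np.array([wplane(W,o,*p,.2755)[:2] for p in hull]);ctr,r=cv2.minEnclosingCircle(P.astype(np.float32));print("skirt",ctr,r, P.min(0),P.max(0))
# arm top edges: cream mask front edge
for n,u,v,z in [("lever top",302,184,.2855),("winder",335,118,.287),("redline",395,159,.2965),("tip",380,155,.2965),("back",440,176,.2965),("tick",333,170,.2655)]: print(n,wplane(W,o,u,v,z)[:2])
crop=im[90:230,270:470,::-1];cv2.imwrite("pics/w1c.png",cv2.resize(crop,None,fx=4,fy=4,interpolation=2))
```

```text
red [383, 157, 25, 10, 70] [395.3286 161.4714] [ 0.5586 -0.1439]
red [332, 167, 1, 8, 8] [332.  170.5] [ 0.5424 -0.079 ]
red [294, 179, 16, 22, 257] [301.7004 189.0856] [ 0.5199 -0.0495]
red [372, 184, 8, 9, 34] [375.6765 188.2647] [ 0.5281 -0.1268]
skirt (0.5672069787979126, -0.1536969095468521) 0.032138679176568985 [ 0.5594 -0.1849] [ 0.5928 -0.1225]
lever top [ 0.5298 -0.0502]
winder [ 0.5961 -0.0758]
redline [ 0.5645 -0.1352]
tip [ 0.5666 -0.1204]
back [ 0.5534 -0.1835]
tick [ 0.543 -0.08 ]
```

View pics/w1c.png

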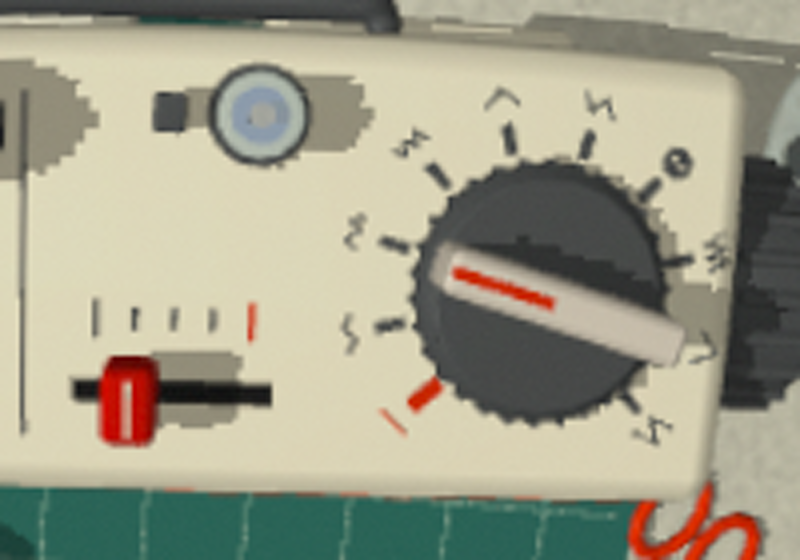

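The crop confirms the choice. The pointer is at position 2, and the disc with two holes at crop (678,163) marks position 6. The lever is at (128,405) and its zero end is to the right, at the red tick (252,322).

Run:
```python
from h import *
np.set_printoptions(precision=4,suppress=True)
W=np.load("w1.npz");o=dict(eef_pos=W["p"],orientation=W["q"])
f=lambda u,v,z: wplane(W,o,u/4+270-.4,v/4+90-.4,z)[:2]
ang=lambda v: np.degrees(np.arctan2(v[1],v[0]))
print("slot yaw",ang(f(72,390,.2655)-f(270,395,.2655))-90, f(72,390,.2655),f(270,395,.2655))
print("ticks yaw",ang(f(97,317,.2655)-f(252,322,.2655))-90)
print("front edge yaw",ang(f(20,487,.262)-f(600,498,.262))-90)
L=f(128,405,.2855);D=f(540,290,.2755);Wn=f(262,113,.287)
print("lever",L,"dial",D,"wing mid",f(557,302,.2965),"winder",Wn)
for y in (4,5,6):
    a=np.radians(y);R=np.array([[np.cos(a),-np.sin(a)],[np.sin(a),np.cos(a)]])
    print(y,"M from dial",D-R@[0,-.13],"from winder",Wn-R@[.042,-.055],"lever val", (R.T@(L-D))*1000+[0,-75], "lever0->",D+R@[-.03,.075],"ext_end home",D+R@[-.0075,.31])
```

```text
slot yaw 3.7773037113972947 [ 0.5207 -0.0347] [ 0.5241 -0.0862]
ticks yaw 3.3355648311937784
front edge yaw 4.010897213703146
lever [ 0.5229 -0.0504] dial [ 0.5602 -0.1511] wing mid [ 0.5603 -0.1496] winder [ 0.5963 -0.0759]
4 M from dial [ 0.5511 -0.0215] from winder [ 0.5506 -0.0239] lever val [-30.1491  28.0949] lever0-> [ 0.525  -0.0784] ext_end home [0.5311 0.1576]
5 M from dial [ 0.5489 -0.0216] from winder [ 0.5497 -0.0247] lever val [-28.3453  28.6054] lever0-> [ 0.5238 -0.079 ] ext_end home [0.5257 0.157 ]
6 M from dial [ 0.5466 -0.0218] from winder [ 0.5488 -0.0255] lever val [-26.5328  29.0843] lever0-> [ 0.5225 -0.0797] ext_end home [0.5203 0.1564]
```

```bash
python3 -m crank '0 0.02 0 -1.3 0;0 0.04 0 0 0;0 0.05 0 0 0;0 0.055 0 0 0;0 0.055 0 0 0;0 0.055 0 0 0;-0.005 0.05 0 0 0;-0.004 0.035 -0.02 0 0' && python3 -m crank '0 0 -0.045 0 0;0 0 -0.055 0 0;0 0 -0.06 0 0;0 0 -0.06 0 0;0 0 -0.055 0 0;0 0 -0.04 0 0;0 0 -0.02 0 0;0 0 0 0 0'
python3 - <<'E'
from workcell import manip
import cv2
a=manip.snapshot("side")["image"][80:380,230:430,::-1]
cv2.imwrite("pics/s2.png",cv2.resize(a,None,fx=2,fy=2,interpolation=2))
E
```

```text
time_s: 3.02
eef_pos: [0.5232, 0.294, 0.4183]
orientation: [0.999, 0.034, 0.002, -0.001]
contact_force: [0.1, 0.1, -0.3]
width: 0.0853
gripper_force: 0.0
time_s: 4.03
eef_pos: [0.5223, 0.2921, 0.0806]
orientation: [0.999, 0.034, -0.001, 0.0]
contact_force: [-0.2, -1.2, 0.6]
width: 0.0852
gripper_force: 0.0
```

View pics/s2.png

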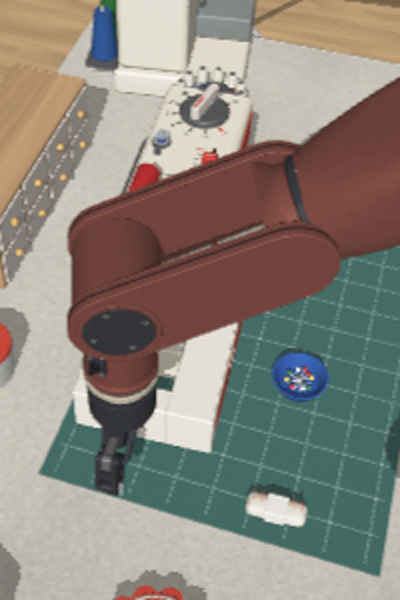

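The side crop shows the gripper at (108,490), beyond the end face (145,425) and clear of the tape roll (277,508). The forearm stays outside the machine arm's end. I descend and push.

```bash
python3 -m crank '0 0 -0.03 0 0;0 0 -0.03 0 0;0.001 -0.01 0 0 0;0.001 -0.01 0 0 0;0 0 0 0 0' && python3 -m crank '0.001 -0.01 0 0 0;0.001 -0.01 0 0 0;0.001 -0.01 0 0 0;0 -0.01 0 0 0;0 0 0 0 0'
```

```text
time_s: 4.7
eef_pos: [0.5265, 0.2727, 0.0238]
orientation: [0.999, 0.034, 0.002, -0.0]
contact_force: [0.2, 0.1, 0.1]
width: 0.0853
gripper_force: 0.0
time_s: 5.32
eef_pos: [0.5293, 0.2332, 0.0233]
orientation: [0.999, 0.035, 0.002, -0.0]
contact_force: [0.5, 0.3, 5.5]
width: 0.0853
gripper_force: 2.5
```

```bash
python3 -m crank '0 -0.004 0 0 0;0 -0.004 0 0 0;0 0 0 0 0'
python3 - <<'E'
from workcell import manip
import cv2
a=manip.snapshot("side")["image"][170:370,220:420,::-1]
cv2.imwrite("pics/s3.png",cv2.resize(a,None,fx=3,fy=3,interpolation=2))
E
```

```text
time_s: 5.7
eef_pos: [0.5293, 0.2265, 0.0233]
orientation: [0.999, 0.035, 0.002, -0.001]
contact_force: [-0.1, 4.2, 6.7]
width: 0.0853
gripper_force: 4.1
```

View pics/s3.png

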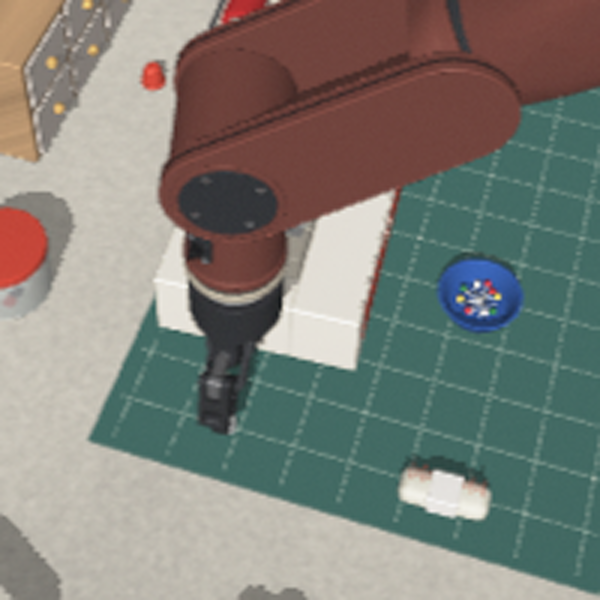

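The crop shows the table moving with the push: its front end corner is now at (358,325), previously further out. Everything else is undisturbed. I keep pushing in small rows until the force rises.

```bash
python3 -m crank '0.0003 -0.004 0 0 0;0.0003 -0.004 0 0 0;0 -0.002 0 0 0;0 0 0 0 0' ; python3 -m crank '0 -0.002 0 0 0;0 -0.002 0 0 0;0 0 0 0 0'
```

```text
time_s: 6.25
eef_pos: [0.5299, 0.2168, 0.0234]
orientation: [0.999, 0.035, 0.002, -0.001]
contact_force: [0.2, 6.7, 6.4]
width: 0.0852
gripper_force: 4.4
time_s: 6.62
eef_pos: [0.5299, 0.2146, 0.0238]
orientation: [0.999, 0.035, 0.002, -0.002]
contact_force: [-1.3, 13.9, 6.7]
width: 0.0853
gripper_force: 6.6
```

```bash
python3 -m crank '0 -0.002 0 0 0;0 -0.001 0 0 0;0 0 0 0 0;0 0 0 0 0' ; python3 -m crank '0 0.01 0 0 0;0 0.03 0 0 0;0 0.03 0.01 0 0;0 0.005 0.04 0 0;0 0 0.05 0 0;0 0 0.05 0 0;0 0 0.05 0 0;0 0 0.05 0 0'; python3 -m crank '0 0 0.05 0 0;0 0 0.05 0 0.5;0 -0.02 0.05 0 1;0 -0.05 0.03 0 1;0 -0.05 0 0 1;0 -0.05 0 0 1;0 0 0 0 1;0 0 0 0 1'
python3 - <<'E'
from workcell import manip
import cv2,numpy as np
S=manip.snapshot("side");np.savez("side4.npz",**S);S=manip.snapshot("scene");np.savez("scene4.npz",**S)
o=manip.get_obs(); s=manip.snapshot("wrist"); np.savez("w4.npz",p=o['eef_pos'],q=o['orientation'],**s)
a=np.load("side4.npz")["image"][150:310,270:370];b=s["image"][60:320,150:500]
b=cv2.resize(b,None,fx=1.3,fy=1.3);a=cv2.resize(a,None,fx=2.1,fy=2.1,interpolation=2)
c=np.zeros((max(a.shape[0],b.shape[0]),a.shape[1]+b.shape[1],3),np.uint8);c[:a.shape[0],:a.shape[1]]=a;c[:b.shape[0],a.shape[1]:]=b
cv2.imwrite("pics/s4.png",c[:,:,::-1]);print(c.shape,a.shape)
E
```

```text
time_s: 7.12
eef_pos: [0.5294, 0.214, 0.0241]
orientation: [0.999, 0.035, 0.002, -0.004]
contact_force: [-3.3, 23.3, 8.8]
width: 0.0854
gripper_force: 20.6
time_s: 8.12
eef_pos: [0.5278, 0.2827, 0.2726]
orientation: [0.999, 0.035, -0.0, 0.0]
contact_force: [0.3, 0.2, 0.3]
width: 0.0855
gripper_force: 0.0
time_s: 9.12
eef_pos: [0.5282, 0.1133, 0.4511]
orientation: [0.999, 0.034, -0.0, -0.0]
contact_force: [0.3, 0.5, 0.2]
width: -0.0002
gripper_force: 0.0
(338, 665, 3) (336, 210, 3)
```

View pics/s4.png

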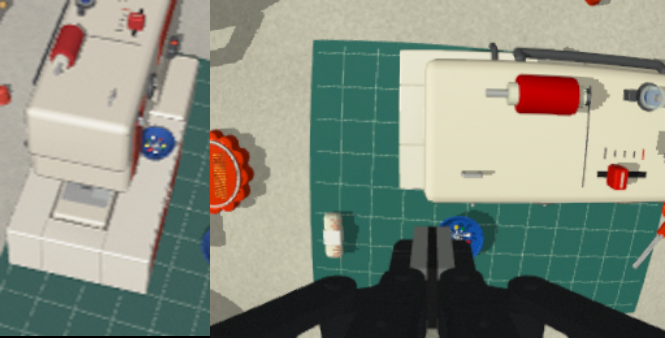

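The composite shows the table flush against the column base, with no gap left at (165,100). The small dish is still on the front strip at (157,143), and the large dish and tape have not moved. I'll check the end edge by calculation and approach the lever.

```bash
python3 - <<'E'
from h import *
W=np.load("w4.npz");o=dict(eef_pos=W["p"],orientation=W["q"])
for u,v in((400,52),(400,120),(400,187)): print(wplane(W,o,150+(u-210)/1.3,60+v/1.3,.075))
print("lever",wplane(W,o,150+(619-210)/1.3,60+180/1.3,.2855))
E
python3 -m crank '-0.003 -0.03 0 0 1;-0.002 -0.05 -0.01 0 1;0 -0.035 -0.04 0 1;0 -0.01 -0.05 0 1;0 0 -0.04 0 1;0 0 -0.015 0 1;0 0 0 0 1'
```

```text
[0.6191032 0.1600969 0.075    ]
[0.53104236 0.15459921 0.075     ]
[0.44086099 0.14976124 0.075     ]
lever [ 0.52122236 -0.04841281  0.2855    ]
time_s: 10.15
eef_pos: [0.5232, -0.011, 0.2962]
orientation: [0.999, 0.035, -0.001, -0.0]
contact_force: [-0.6, -0.2, -0.1]
width: 0.0002
gripper_force: 0.0
```

```bash
python3 -m crank '0 0 -0.015 0 1;0 0 -0.010 0 1;0 0 0 0 1' ; python3 -m crank '0.0003 -0.008 0 0 1;0.0004 -0.008 0 0 1;0.0006 -0.008 0 0 1;0.0006 -0.008 0 0 1;0.0004 -0.006 0 0 1;0 -0.003 0 0 1;0 0 0 0 1'
```

```text
time_s: 10.52
eef_pos: [0.5229, -0.0116, 0.2707]
orientation: [0.999, 0.035, -0.001, -0.0]
contact_force: [0.5, -0.5, 0.8]
width: -0.0
gripper_force: 0.0
time_s: 11.4
eef_pos: [0.5255, -0.0532, 0.2713]
orientation: [0.999, 0.035, -0.0, 0.0]
contact_force: [-0.1, -0.2, 0.3]
width: 0.0004
gripper_force: 0.0
```

```bash
python3 -m crank '0.0002 -0.003 0 0 1;0.0002 -0.003 0 0 1;0 0 0 0 1'; python3 -m crank '0.0002 -0.003 0 0 1;0 -0.002 0 0 1;0 0 0 0 1'
```

```text
time_s: 11.78
eef_pos: [0.5258, -0.0588, 0.2713]
orientation: [0.999, 0.035, -0.0, -0.0]
contact_force: [-0.7, 2.4, 1.3]
width: -0.0002
gripper_force: 0.8
time_s: 12.15
eef_pos: [0.5258, -0.0594, 0.2713]
orientation: [0.999, 0.036, -0.0, -0.004]
contact_force: [-1.4, 17.3, 2.5]
width: -0.0007
gripper_force: 8.5
```

The lever reached its stop, reading 17 N at the expected place. I back off and turn over the dial.

```bash
python3 -m crank '0 0.01 0 0 1;0 0 0.04 0 1;0 0 0.05 0 0.5;0.01 -0.03 0.02 10.7 0;0.01 -0.03 0 10.7 0;0.01 -0.03 0 10.7 0;0.005 -0.015 0 10.7 0;0 0 0 10.7 0';python3 -m crank '0 0 0 10.7 0;0 0 0 10.7 0;0 0 0 0 0;0 0 0 0 0'
python3 - <<'E'
from workcell import manip
import cv2,numpy as np
o=manip.get_obs(); s=manip.snapshot("wrist"); np.savez("w5.npz",p=o['eef_pos'],q=o['orientation'],**s)
print(o['q'],o['eef_pos'],np.degrees(2*np.arctan2(o['orientation'][1],o['orientation'][0])))
cv2.imwrite("pics/w5.png",s["image"][:,:,::-1])
E
```

```text
time_s: 13.15
eef_pos: [0.5613, -0.1607, 0.3809]
orientation: [0.876, 0.483, -0.001, 0.0]
contact_force: [-1.1, 0.7, 0.3]
width: 0.0853
gripper_force: 0.0
time_s: 13.65
eef_pos: [0.5612, -0.159, 0.3814]
orientation: [0.773, 0.634, -0.0, 0.0]
contact_force: [0.0, -0.2, -0.1]
width: 0.0853
gripper_force: 0.0
[-4.10970238e-01  6.73774350e-02  1.41970107e+00 -4.38507471e-04
  1.65432308e+00 -2.13232250e-01] [ 0.56115832 -0.15896447  0.38144835] 78.6683492893344
```

View pics/w5.png

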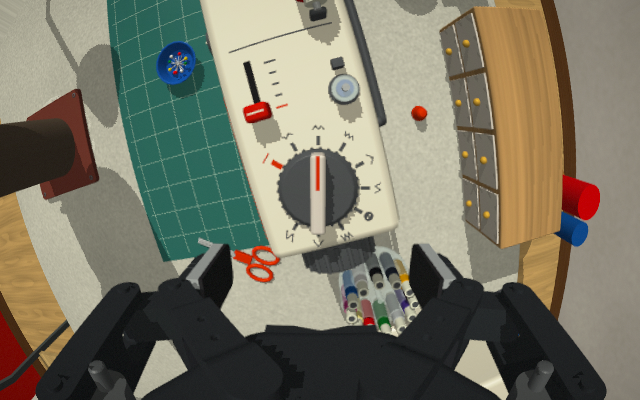

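The view shows the wing upright in the image from (317,152) to (317,233), between the fingers and pointing to position 2. The lever is at its zero tick (258,112). The disc mark for position 6 is at (368,216). Centring check next.

Run:
```python
from h import *
W=np.load("w5.npz");o=dict(eef_pos=W["p"],orientation=W["q"])
a=wplane(W,o,317.5,153,.2965);b=wplane(W,o,317.5,234,.2965);m=(a+b)/2;print(a,b,m,np.linalg.norm(a-b),np.degrees(np.arctan2(*(a-b)[1::-1])),"move",m-W["p"])
```

```text
[ 0.56535951 -0.12116418  0.2965    ] [ 0.55264683 -0.1838039   0.2965    ] [ 0.55900317 -0.15248404  0.2965    ] 0.06391671926706699 78.52768533861807 move [-0.00215516  0.00648043 -0.08494835]
```

```bash
python3 -m crank '-0.0015 0.007 -0.02 0 0;0 0 -0.04 0 0;0 0 -0.03 0 0;0 0 -0.011 0 0;0 0 0 0 0;0 0 0 0 1;0 0 0 0 1;0 0 0 0 1' 30;python3 -m crank '0 0 0 0 1;0 0 0 0 1;0 0 0 0 1'
```

```text
time_s: 14.7
eef_pos: [0.56, -0.1519, 0.2814]
orientation: [0.772, 0.635, 0.0, 0.001]
contact_force: [0.2, 0.1, -0.5]
width: 0.0321
gripper_force: 0.0
time_s: 15.08
eef_pos: [0.5601, -0.1519, 0.281]
orientation: [0.772, 0.635, 0.0, 0.001]
contact_force: [3.3, -0.2, 1.7]
width: 0.0109
gripper_force: 32.5
```

Gripped on the 12 mm wing. I turn it −120° in 10° rows.

```bash
python3 -m crank '0 0 0 -10 1;0 0 0 -10 1;0 0 0 -10 1;0 0 0 -10 1;0 0 0 -10 1;0 0 0 -10 1;0 0 0 0 1';python3 -m crank '0 0 0 -10 1;0 0 0 -10 1;0 0 0 -10 1;0 0 0 -10 1;0 0 0 -10 1;0 0 0 -10 1;0 0 0 0 1;0 0 0 0 1'; python3 -c "
from workcell import manip;import numpy as np
o=manip.get_obs();print(np.degrees(2*np.arctan2(o['orientation'][1],o['orientation'][0])),o['wrist_torque'])"
```

```text
time_s: 15.95
eef_pos: [0.5604, -0.1521, 0.2809]
orientation: [0.986, 0.165, 0.001, 0.001]
contact_force: [4.0, -1.3, 0.8]
width: 0.0109
gripper_force: 32.5
time_s: 16.95
eef_pos: [0.5604, -0.1525, 0.2809]
orientation: [0.937, -0.349, 0.001, 0.0]
contact_force: [4.0, -2.1, 1.2]
width: 0.0112
gripper_force: 32.4
-40.88963521655903 [-0.41081635 -0.78939884 -0.08283964]
```

```bash
python3 -m crank '0 0 0 0 0;0 0 0 0 0;0 0 0 0 0;0 0 0 0 0;0 0 0.03 0 0;0 0 0.04 0 0;0 0 0.05 0 0;0 0 0.03 10 0' ;python3 -m crank '0 0 0 10 0;0 0 0.02 10 0;0 0 0 10 0;0.0 0.03 0 5 0;0 0.03 0 0 0;0 0 0 0 0;0 0 0 0 0'
python3 - <<'E'
from h import *
from workcell import manip
o=manip.get_obs(); s=manip.snapshot("wrist");S=manip.snapshot("side");N=manip.snapshot("scene")
print(o["contact_force"],o["width"])
def red(im):
    h=cv2.cvtColor(im,cv2.COLOR_RGB2HSV);return (((h[...,0]<8)|(h[...,0]>172))&(h[...,1]>130)&(h[...,2]>60)).astype(np.uint8)
n,l,st,c=cv2.connectedComponentsWithStats(red(s["image"]))
for i in range(1,n):
    p=wplane(s,o,*c[i],.2655)
    if st[i][4]>4 and abs(p[0]-.55)<.08 and -.2<p[1]<0: 
        ys,xs=np.nonzero(l==i);q=wplane(s,o,*c[i],.2965);d=np.array([wplane(s,o,x,y,.2965)[:2] for x,y in zip(xs,ys)]);
        w=np.linalg.svd(d-d.mean(0))[2][0];print(st[i],p[:2],"atz.2965",q[:2],"axis",np.degrees(np.arctan2(w[1],w[0])),"from dial",np.degrees(np.arctan2(q[1]+.152,q[0]-.560)),"atz.2855",wplane(s,o,*c[i],.2855)[:2])
h=cv2.cvtColor(S["image"],cv2.COLOR_RGB2HSV);b=((h[...,0]>105)&(h[...,0]<125)&(h[...,1]>150)).astype(np.uint8)
n,l,st,c=cv2.connectedComponentsWithStats(b)
for i in range(1,n):
    if st[i][4]>60 and 320<c[i][0]<420 and c[i][1]>180: print("blue",st[i],plane(S,*c[i],.083 if st[i][4]<450 else .008))
E
```

```text
time_s: 17.95
eef_pos: [0.5599, -0.1519, 0.4336]
orientation: [0.964, -0.266, 0.002, 0.0]
contact_force: [-0.5, -0.6, -0.3]
width: 0.0853
gripper_force: 0.0
time_s: 18.82
eef_pos: [0.5596, -0.0921, 0.4504]
orientation: [0.999, 0.034, -0.0, 0.0]
contact_force: [-1.1, -0.0, 0.0]
width: 0.0852
gripper_force: 0.0
[-1.14804733 -0.01768195  0.02095393] 0.08523697713704341
[385 167  19  20  74] [ 0.56657805 -0.17382754] atz.2965 [ 0.5719722 -0.1658086] axis 139.31798086505424 from dial -49.07437676628793 atz.2855 [ 0.57005815 -0.16865403]
[307 188   1   8   8] [ 0.54302329 -0.07962741] atz.2965 [ 0.55064024 -0.0804979 ] axis -176.70917097822337 from dial 97.4577236306528 atz.2855 [ 0.54793745 -0.08018902]
[300 201  13  21 234] [ 0.52075341 -0.07984983] atz.2965 [ 0.53047191 -0.08069933] axis -179.8699271301505 from dial 112.49614620697129 atz.2855 [ 0.52702341 -0.08039789]
[345 204   8   8  32] [ 0.52817293 -0.12698308] atz.2965 [ 0.53719127 -0.12338473] axis 138.3098955291741 from dial 128.55772883322788 atz.2855 [ 0.53399122 -0.12466156]
blue [338 211  15  14 110] [ 0.47866306 -0.03500221  0.083     ]
blue [366 256  28  25 381] [0.34884531 0.10525586 0.083     ]
```

The pointer axis is at −40.7°, against −41° for position 6. The lever is aligned with the zero tick, the dish is on the front strip, and the gripper is clear of everything.

```bash
python3 -c "
from workcell import manip;print(manip.job_done())"
```

```text
the job is handed in; nothing more can be done
None
```

The job is handed in, at about 19 s of the 64 s allowed: the extension table is home with the pin dish still on it, the lever is at its zero end, the dial is on position 6 (button stitch), and the gripper has let go of everything.

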